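Tip one bay of a two-bay jar caddy into the catch tray

TASK

The pivoting two-bay caddy has two specimen jars lying in each bay, and a catch tray stands under one of its sides. Ease the caddy over towards the catch tray until that side's two jars roll out into it, but not so far that the other two jars come over the low divider; then push the caddy back level and let go, with the other two jars still in their own bay. Do it by tipping alone: do not touch the jars, do not fling the caddy, and leave the other things where they are.

Things in the scene. Friction and masses are not known exactly. Their poses are not given: they have to be found in the camera images.
- stand: fixed metal stand carrying the caddy: two upright cheeks 151 mm high, 202 mm apart along the stand's x axis, on feet 90 mm long in y, joined by a low strip along x. Origin on the desk midway between the cheeks; z up. The caddy's pivot axis is the stand's x axis raised to 130 mm. Left is its +y, right its -y
- caddy (a joint): tilt of the two-bay caddy on its pivot, rad: 0 is level, positive tips it towards the left (stand's +y), negative towards the right. Travel -1.2 to 1.2. The pivot is stiff (about 0.28 N m of friction, some 3 to 5 N at the bar, no spring): the caddy stays at whatever tilt it is left at, and nothing marks the level position
- caddy_mid (a point): middle of the caddy, on its pivot axis; axes turn with it: x along the pivot, y to the left, z up when level. Grey two-bay caddy, 144 mm wide (y), 158 mm long (x); the bays lie left and right of a ridge along x, each 146 mm long inside, closed at the x ends by walls rising 26 mm above the pivot. Each floor falls 8 degrees towards the ridge. Jars in level bays reach 40 mm above the pivot
- ridge_top (a point): middle of the top edge of the low divider ridge between the bays, 4 mm above the pivot axis; ridge 4 mm thick, 16 mm high over the floors. The kept bay's jars lean on it when the caddy is tipped and roll over it from about 1.0 rad of tilt
- lip_left (a point): middle of the left bay's outer edge, y = 71 mm, where the floor is 2 mm below the pivot axis: a lip only 5 mm high, over which the jars roll out at about 0.8 rad of tilt to the left when tipped slowly, sooner when tipped briskly
- lip_right (a point): the same lip of the right bay, y = -71 mm, for tilt to the right
- bar_mid (a point): middle of the caddy's carrying bar: round steel bar 12 mm thick along the caddy's x axis, 150 mm long between two flat upright arms (24 mm wide in y, 4 mm thick, rising 98 mm above the pivot), 90 mm above the pivot axis; the space under it is free. Axes as caddy_mid
- catch_tray: fixed open tray on the desk, 180 mm (x) by 130 mm (y), 42 mm high, 4 mm walls and floor, in line with the stand, its centre about 100 mm from the stand's centre on the left or on the right side, reaching under that bay. Origin at centre of its underside, z up
- jar_left_near: closed screw-cap specimen jar, 46 mm across, 68 mm long, about 0.09 kg, starting on its side in the left bay, the half of that bay towards the stand's -x end; origin at the centre of the jar's foot, its own z axis runs along the jar to the cap
- jar_left_far: closed screw-cap specimen jar, 46 mm across, 68 mm long, about 0.09 kg, starting on its side in the left bay, the half of that bay away from the stand's -x end; origin at the centre of the jar's foot, its own z axis runs along the jar to the cap
- jar_right_near: closed screw-cap specimen jar, 46 mm across, 68 mm long, about 0.09 kg, starting on its side in the right bay, the half of that bay towards the stand's -x end; origin at the centre of the jar's foot, its own z axis runs along the jar to the cap
- jar_right_far: closed screw-cap specimen jar, 46 mm across, 68 mm long, about 0.09 kg, starting on its side in the right bay, the half of that bay away from the stand's -x end; origin at the centre of the jar's foot, its own z axis runs along the jar to the cap
- sticky_pad: pad of sticky notes 77x77x10 mm, a bystander lying under the side of the caddy that has no catch tray; origin at centre of underside
- tape_roll: roll of packing tape lying flat, 92 mm across, 48 mm high, bystander; origin at centre of underside
- marker: marker pen 135 mm long, bystander; origin at centre of underside
- oil_bottle: small dropper bottle 25x25x66 mm, bystander; origin at centre of underside
- blower: rubber lens blower 120 mm long, bystander; beyond it a partition 375 mm high stands along y = -0.36 m, and a monitor rises beyond x = 0.6 m; origin at centre of underside
- coverslip_box: small plastic box 38x38x19 mm, bystander; origin at centre of underside

How it is judged (in metres and radians):
On the way, in this order (a step that is already met when the one before it is completed fails the run):
1. the caddy is tipped well over to one side ((value of joint caddy above 0.25 rad or value of joint caddy below -0.25 rad)), for 0.05 s.
2. both jars of that side lie in the catch tray, the other two still in their own bay (((x of jar_left_near in the frame of catch_tray between -0.09 and 0.09 m and y of jar_left_near in the frame of catch_tray between -0.065 and 0.065 m and z of each of jar_left_near, jar_left_far in the frame of catch_tray below 0.06 m and x of jar_left_far in the frame of catch_tray between -0.09 and 0.09 m and y of jar_left_far in the frame of catch_tray between -0.065 and 0.065 m and x of jar_right_near in the frame of caddy_mid between -0.09 and 0.09 m and y of jar_right_near in the frame of caddy_mid between -0.078 and -0.004 m and z of jar_right_near in the frame of caddy_mid between -0.015 and 0.06 m and x of jar_right_far in the frame of caddy_mid between -0.09 and 0.09 m and y of jar_right_far in the frame of caddy_mid between -0.078 and -0.004 m and z of jar_right_far in the frame of caddy_mid between -0.015 and 0.06 m) or (x of jar_right_near in the frame of catch_tray between -0.09 and 0.09 m and y of jar_right_near in the frame of catch_tray between -0.065 and 0.065 m and z of each of jar_right_near, jar_right_far in the frame of catch_tray below 0.06 m and x of jar_right_far in the frame of catch_tray between -0.09 and 0.09 m and y of jar_right_far in the frame of catch_tray between -0.065 and 0.065 m and x of jar_left_near in the frame of caddy_mid between -0.09 and 0.09 m and y of jar_left_near in the frame of caddy_mid between 0.004 and 0.078 m and z of jar_left_near in the frame of caddy_mid between -0.015 and 0.06 m and x of jar_left_far in the frame of caddy_mid between -0.09 and 0.09 m and y of jar_left_far in the frame of caddy_mid between 0.004 and 0.078 m and z of jar_left_far in the frame of caddy_mid between -0.015 and 0.06 m))), for 0.3 s.
At the end, for the whole second after the job is handed in: The two jars from the catch tray's side lie inside the catch tray, the other two lie in their own bay of the caddy, all at rest, and the caddy is level to within 0.1 rad (((x of jar_left_near in the frame of catch_tray between -0.09 and 0.09 m and y of jar_left_near in the frame of catch_tray between -0.065 and 0.065 m and z of each of jar_left_near, jar_left_far in the frame of catch_tray below 0.06 m and x of jar_left_far in the frame of catch_tray between -0.09 and 0.09 m and y of jar_left_far in the frame of catch_tray between -0.065 and 0.065 m and x of jar_right_near in the frame of caddy_mid between -0.09 and 0.09 m and y of jar_right_near in the frame of caddy_mid between -0.078 and -0.004 m and z of jar_right_near in the frame of caddy_mid between -0.015 and 0.06 m and x of jar_right_far in the frame of caddy_mid between -0.09 and 0.09 m and y of jar_right_far in the frame of caddy_mid between -0.078 and -0.004 m and z of jar_right_far in the frame of caddy_mid between -0.015 and 0.06 m) or (x of jar_right_near in the frame of catch_tray between -0.09 and 0.09 m and y of jar_right_near in the frame of catch_tray between -0.065 and 0.065 m and z of each of jar_right_near, jar_right_far in the frame of catch_tray below 0.06 m and x of jar_right_far in the frame of catch_tray between -0.09 and 0.09 m and y of jar_right_far in the frame of catch_tray between -0.065 and 0.065 m and x of jar_left_near in the frame of caddy_mid between -0.09 and 0.09 m and y of jar_left_near in the frame of caddy_mid between 0.004 and 0.078 m and z of jar_left_near in the frame of caddy_mid between -0.015 and 0.06 m and x of jar_left_far in the frame of caddy_mid between -0.09 and 0.09 m and y of jar_left_far in the frame of caddy_mid between 0.004 and 0.078 m and z of jar_left_far in the frame of caddy_mid between -0.015 and 0.06 m)) and value of joint caddy between -0.1 and 0.1 rad and linear speed of each of jar_left_near, jar_left_far, jar_right_near, jar_right_far below 0.03 m/s); the robot touches nothing.
It fails at once if a jar is touched by the robot (contact force between any of the arm, the fingers and jar_left_near above 0.5 N or contact force between any of the arm, the fingers and jar_left_far above 0.5 N or contact force between any of the arm, the fingers and jar_right_near above 0.5 N or contact force between any of the arm, the fingers and jar_right_far above 0.5 N).
It fails at once if the caddy is flung over or back (faster than 4 rad/s) (velocity of joint caddy above 4 rad/s or velocity of joint caddy below -4 rad/s).
It fails at once if a bystander is moved more than 30 mm (distance of any of sticky_pad, tape_roll, marker, oil_bottle, blower, coverslip_box from where it was at the start of the episode above 0.03 m).
It also fails if it takes over 61 s, if anything falls off the work surface, if the arm or the gripper's body presses on something with over 40 N, if the wrist force passes 120 N, or if a joint passes its speed limit or range.

ROBOT

A 6-joint arm with a two-finger parallel gripper is mounted at the origin on the work surface; the furniture and walls round the work are solid. World frame = base frame: x ahead of the robot, y to its left, z up, the work surface at z = 0. Lengths are in mm, angles in rad, forces in N, time in s.
With the tool pointing down it reaches from about 300 to 775 mm from the base axis. Payload 14.6 kg.
Tool frame: the origin (TCP) lies at the very end of the fingers, on their centre line; the grasp point (between the pads) lies 19 mm behind it; z points along the fingers, y is the line along which they close (so a half turn about z gives the same grasp; the last joint's range is limited). The gripper opens to 94 mm and grips with 3 to 60 N. Pads are 16 mm wide; open, the fingers measure 119 mm over their backs; the gripper's body (75 mm by 177 mm) begins 78 mm behind the grasp point.
Start: joints at [-1.204, 0.3, 1.521, -0, 1.321, -0.067], TCP at [231.169, -499.049, 205.446] pointing down, gripper open.
Joint ranges: [-3.03, 3.03], [-0.79, 2.21], [0.23, 2.52], [-1.04, 4.18], [0, 3.07], [-2.55, 2.55]. Speed limits (rad/s): [2.22, 2.22, 2.57, 3.14, 3.14, 3.14].

INTERFACE

Orientations are given as [roll, pitch, yaw] about the fixed x, y, z axes, in that order (R = Rz(yaw) Ry(pitch) Rx(roll)).
In Python, from cell import manip gives the robot as it stands. The module is installed in compiled form; this text tells all that it offers.
- The arm moves only by the shell command python3 -m inch 'ROWS' [FORCE]. ROWS is JSON, a list of rows, each an object of numbers: "gripper": the opening, from 0 (shut) to 1 (fully open); "dx", "dy", "dz": the shift along the world's x, y, z in m; "wx", "wy", "wz": the turn, a rotation vector about the world's x, y, z in degrees. A call has exactly 5 rows; each row is the pose to reach, as a shift and turn from the pose commanded when the call began; what a row does not reach only later rows make up. A row lasts 1/12 s, in which the tool goes at most 41.7 mm and 7.16 degrees, less where a joint would pass 70% of its speed; a pose out of reach is approached as far as the arm can. A call with a gripper value outside its range is refused whole. The fingers move at their own pace and stop on an object; FORCE is the grip in N (left out, the last holds). Time passes only in rows, so rows that repeat a pose let the fingers close, or fill a call up. It gives the time, the measured TCP pose, the force, the opening and the grip force at its end, in the units of the state.
- manip.read_state(): the state, without advancing time (a new reading comes with each control period).
- manip.camera(name): name is "scene" or "top"; returns the picture (480x640x3 uint8, blue, green, red); there is no depth.
- manip.camera_info(name): a dict with "camera_matrix" (3x3 intrinsics, pixels), "R" (3x3) and "t" (3): a world point X has camera coordinates R X + t. Camera axes: x right, y down, z forward; pixel columns grow to the right and rows downward; lengths in mm; the calibration is good to about 2 mm. A picture is of the moment at which its call begins. camera_info takes no time and is no camera call.
- manip.sign_off(): hands the job in; it is judged then, once.
The state is a dict: "clock": time; "joints": joint angles; "qd": joint speeds; "effort": joint torques, N m; "eef_pos": TCP position; "eef_rot": TCP orientation; "wrist_force": force on the tool from outside, world axes, zero at the start; "moment": the same for the moment, N m; "finger_gap": finger opening in mm; "finger_force": force on a finger pad.
Only numpy, scipy, OpenCV 4.12 (cv2) and the standard library are available. Lean on these libraries where they do the work, as an engineer would, in place of code of your own. Each camera call takes 0.05 s, during which the arm holds its last target. There are 200 camera calls.

## Working session

There is one attempt and no reset: what is moved stays moved. The work goes in short steps, Python scripts to look and compute and a shell command to move; the robot and the scene stay as the last step left them, time stands still between calls to the robot, and variables do not carry over. Pictures are saved under pics/ and viewed, at most 10 in all, crops included, and the job is handed in when it is done.

```bash
mkdir -p pics
python3 - <<'E'
from cell import manip
import cv2
for n in("scene","top"):
    cv2.imwrite(f"pics/{n}0.png",manip.camera(n)); i=manip.camera_info(n); print(n,i)
print(manip.read_state())
E
```

```text
scene {'camera_matrix': array([[472.66750205,   0.        , 318.65944504],
       [  0.        , 472.66750205, 242.36681328],
       [  0.        ,   0.        ,   1.        ]]), 'R': array([[-0.70099782, -0.71315604, -0.00324294],
       [-0.49356522,  0.48842297, -0.71960849],
       [ 0.51477707, -0.50284338, -0.69437245]]), 't': array([322.46094089, 357.09427929, 950.12456596])}
top {'camera_matrix': array([[461.65060739,   0.        , 329.5191788 ],
       [  0.        , 461.65060739, 239.85234615],
       [  0.        ,   0.        ,   1.        ]]), 'R': array([[ 0.00488366, -0.99966124, -0.02556485],
       [-0.99118408, -0.00145417, -0.13248397],
       [ 0.13240191,  0.02598648, -0.99085541]]), 't': array([ 31.79162294, 495.4956417 , 945.47214464])}
{'clock': 0.1, 'joints': array([-1.20358025e+00,  3.00402552e-01,  1.52150639e+00, -2.89070907e-05,
        1.32073818e+00, -6.65748603e-02]), 'qd': array([-0.0001605 ,  0.00020968, -0.00109306, -0.00144096,  0.00060271,
       -0.00034574]), 'effort': array([ 1.57073580e-03, -5.32644439e+01, -3.53282869e+01,  7.10314955e-02,
        2.34601612e-02, -8.03505964e-05]), 'eef_pos': array([ 231.08860534, -498.83113884,  204.95553556]), 'eef_rot': array([-3.14053866e+00, -4.22108317e-05,  4.33798082e-01]), 'wrist_force': array([ 0.14848287,  0.10049493, -0.0808789 ]), 'moment': array([-0.05808867,  0.06370455, -0.02206842]), 'finger_force': 0.0, 'finger_gap': 94.17160761223212}
```

View pics/scene0.png

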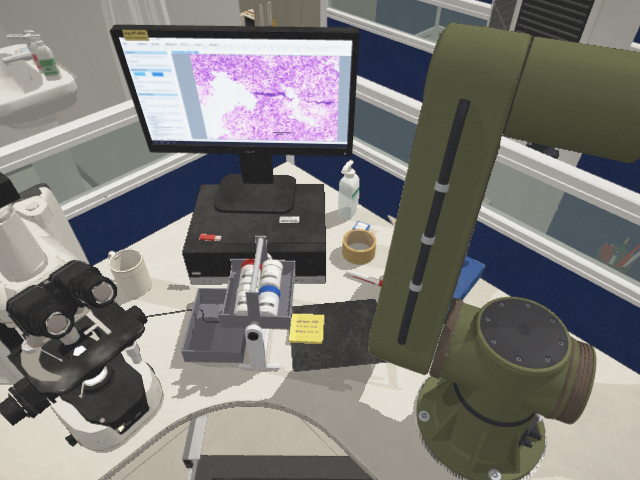

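View pics/top0.png

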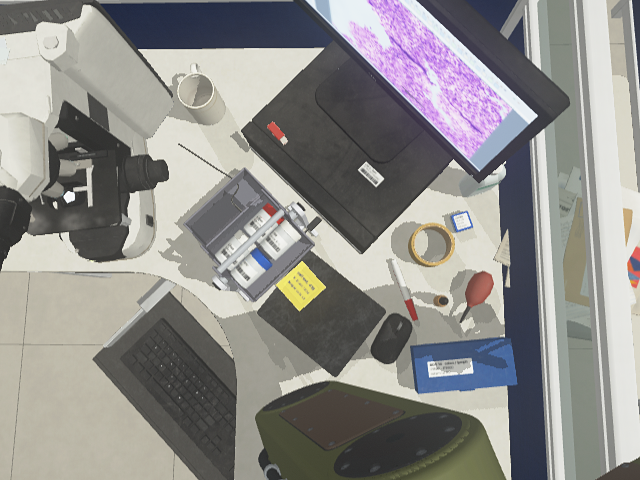

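Run:
```python
import cv2
a=cv2.imread("pics/top0.png")[155:315,170:340]; cv2.imwrite("pics/topc.png",cv2.resize(a,None,fx=3.7,fy=3.7,interpolation=cv2.INTER_CUBIC))
a=cv2.imread("pics/scene0.png")[225:375,170:340]; cv2.imwrite("pics/scenec.png",cv2.resize(a,None,fx=4,fy=4,interpolation=cv2.INTER_CUBIC))
```

```text
(no output)
```

View pics/topc.png

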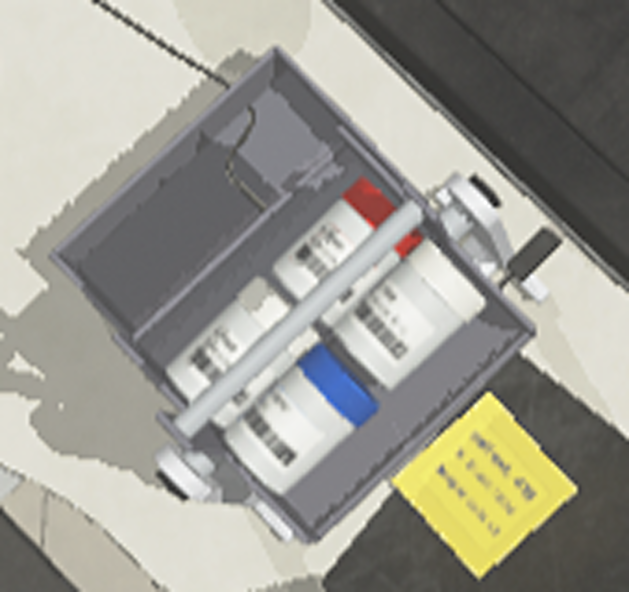

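View pics/scenec.png

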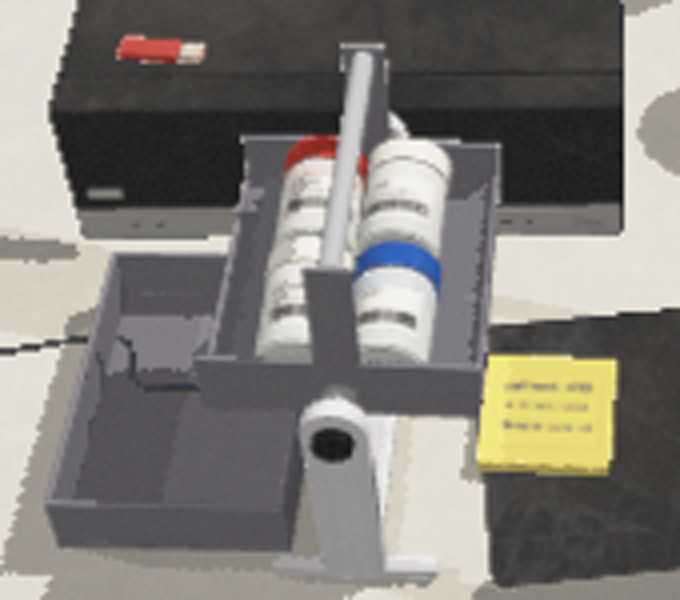

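```bash
cat > h.py <<'E'
import numpy as np, cv2
from cell import manip
from scipy.optimize import least_squares
from scipy.spatial.transform import Rotation as Ro
def proj(n,X):
    i=manip.camera_info(n); c=np.asarray(X)@i["R"].T+i["t"]; p=c@i["camera_matrix"].T; return p[:,:2]/p[:,2:]
def world(q,P,z0=130):
    x,y,yaw,tilt=q; P=np.asarray(P,float)
    # local x along pivot; positive tilt -> towards +y(local): rotation about x by -tilt
    return Ro.from_euler('z',yaw).apply(Ro.from_euler('x',-tilt).apply(P))+[x,y,z0]
E
python3 - <<'E'
from h import *
# local x = away from robot (image up-right in top); local y = toward tray (world +x+y)
P={'b-':(-75,0,90),'b+':(75,0,90),'c-+':(-79,72,26),'c--':(-79,-72,26),'c++':(79,72,26),'c+-':(79,-72,26)}
T={'b-':(183,425),'b+':(415,212),'c--':(313,538),'c+-':(535,330)}
S={'b-':(333,266),'b+':(362,58),'c-+':(198,358),'c--':(487,368),'c++':(245,138),'c+-':(500,147)}
T={k:np.array(v)/3.7+[170,155] for k,v in T.items()}
S={k:np.array(v)/4+[170,225] for k,v in S.items()}
def f(q):
    return np.concatenate([(proj(n,world(q,[P[k] for k in D]))-np.array(list(D.values()))).ravel() for n,D in(("top",T),("scene",S))])
r=least_squares(f,[450,150,-0.8,0],loss='soft_l1'); print(r.x, np.round(r.fun.reshape(-1,2),1))
q=r.x
for k in P: print(k,world(q,[P[k]]).round())
# tray corners from top at z=42
i=manip.camera_info("top")
def bp(uv,z):
    d=i["R"].T@np.linalg.inv(i["camera_matrix"])@[*uv,1]; c=-i["R"].T@i["t"]; return c+d*(z-c[2])/d[2]
for uv in((275,48),(52,257)):print(bp(np.array(uv)/3.7+[170,155],42).round())
print(bp((480/3.7+170,480/3.7+155),10).round())
E
```

```text
[ 4.71514688e+02  1.64540903e+02 -7.92526287e-01 -2.49046287e-02] [[-0.1  0.7]
 [ 0.7 -2.3]
 [-1.6  1.5]
 [ 0.3 -2.2]
 [-0.   2.4]
 [ 0.8  0.2]
 [-0.2  0.6]
 [-0.4  0. ]
 [-0.1 -1.2]
 [ 0.4 -1.7]]
b- [[417. 216. 220.]]
b+ [[523. 110. 220.]]
c-+ [[467. 271. 158.]]
c-- [[364. 170. 154.]]
c++ [[578. 158. 158.]]
c+- [[475.  57. 154.]]
[650. 218.  42.]
[527. 343.  42.]
[401.  97.  10.]
```

```bash
python3 -m inch '[{"dz":0.04,"gripper":0.5},{"dz":0.08,"gripper":0.5},{"dz":0.12,"gripper":0.5},{"dz":0.16,"gripper":0.5},{"dz":0.20,"gripper":0.5}]' 10
python3 -m inch '[{"dz":0.03,"wz":7,"gripper":0.5},{"dz":0.05,"wz":14,"gripper":0.5},{"dz":0.05,"wz":21,"gripper":0.5},{"dz":0.05,"wz":28,"gripper":0.5},{"dz":0.05,"wz":35,"gripper":0.5}]'
```

```text
validation failed for argument at $[0]...
validation failed for argument at $[0]...
```

```bash
python3 -m inch '[{"dx":0,"dy":0,"dz":0.04,"wx":0,"wy":0,"wz":0,"gripper":0.5},{"dx":0,"dy":0,"dz":0.08,"wx":0,"wy":0,"wz":0,"gripper":0.5},{"dx":0,"dy":0,"dz":0.12,"wx":0,"wy":0,"wz":0,"gripper":0.5},{"dx":0,"dy":0,"dz":0.16,"wx":0,"wy":0,"wz":0,"gripper":0.5},{"dx":0,"dy":0,"dz":0.20,"wx":0,"wy":0,"wz":0,"gripper":0.5}]' 10
```

```text
clock: 0.52
eef_pos: [231.0, -498.5, 407.3]
eef_rot: [-3.141, -0.0, 0.434]
wrist_force: [-0.2, -0.0, -0.2]
finger_gap: 64.1
finger_force: 0.0
```

```bash
python3 -m inch '[{"dx":0,"dy":0,"dz":0.03,"wx":0,"wy":0,"wz":7,"gripper":0.5},{"dx":0,"dy":0.01,"dz":0.04,"wx":0,"wy":0,"wz":14,"gripper":0.5},{"dx":0.01,"dy":0.04,"dz":0.04,"wx":0,"wy":0,"wz":21,"gripper":0.5},{"dx":0.02,"dy":0.075,"dz":0.04,"wx":0,"wy":0,"wz":28,"gripper":0.5},{"dx":0.03,"dy":0.11,"dz":0.04,"wx":0,"wy":0,"wz":35,"gripper":0.5}]'
python3 -m inch '[{"dx":0.013,"dy":0.037,"dz":0,"wx":0,"wy":0,"wz":7,"gripper":0.5},{"dx":0.026,"dy":0.074,"dz":0,"wx":0,"wy":0,"wz":14,"gripper":0.5},{"dx":0.039,"dy":0.111,"dz":0,"wx":0,"wy":0,"wz":21,"gripper":0.5},{"dx":0.052,"dy":0.148,"dz":0,"wx":0,"wy":0,"wz":28,"gripper":0.5},{"dx":0.065,"dy":0.185,"dz":0,"wx":0,"wy":0,"wz":35,"gripper":0.5}]'
python3 -m inch '[{"dx":0.013,"dy":0.037,"dz":0,"wx":0,"wy":0,"wz":7,"gripper":0.5},{"dx":0.026,"dy":0.074,"dz":0,"wx":0,"wy":0,"wz":14,"gripper":0.5},{"dx":0.039,"dy":0.111,"dz":0,"wx":0,"wy":0,"wz":21,"gripper":0.5},{"dx":0.052,"dy":0.148,"dz":0,"wx":0,"wy":0,"wz":28,"gripper":0.5},{"dx":0.065,"dy":0.185,"dz":0,"wx":0,"wy":0,"wz":35,"gripper":0.5}]'
```

```text
clock: 0.93
eef_pos: [261.2, -387.9, 444.7]
eef_rot: [-3.141, -0.001, 1.05]
wrist_force: [0.4, 0.5, -0.1]
finger_gap: 47.0
finger_force: 0.0
clock: 1.35
eef_pos: [326.1, -202.2, 445.3]
eef_rot: [3.142, -0.0, 1.661]
wrist_force: [1.1, -0.4, 0.5]
finger_gap: 47.2
finger_force: 0.0
clock: 1.77
eef_pos: [391.2, -17.0, 445.5]
eef_rot: [3.141, 0.0, 2.272]
wrist_force: [0.2, -0.6, 0.5]
finger_gap: 47.1
finger_force: 0.0
```

```bash
python3 -m inch '[{"dx":0.016,"dy":0.037,"dz":0,"wx":0,"wy":0,"wz":4.4,"gripper":0.5},{"dx":0.032,"dy":0.074,"dz":0,"wx":0,"wy":0,"wz":4.4,"gripper":0.5},{"dx":0.048,"dy":0.110,"dz":0,"wx":0,"wy":0,"wz":4.4,"gripper":0.5},{"dx":0.064,"dy":0.145,"dz":0,"wx":0,"wy":0,"wz":4.4,"gripper":0.5},{"dx":0.079,"dy":0.180,"dz":0,"wx":0,"wy":0,"wz":4.4,"gripper":0.5}]'
python3 -m inch '[{"dx":0,"dy":0,"dz":-0.03,"wx":0,"wy":0,"wz":0,"gripper":0.5},{"dx":0,"dy":0,"dz":-0.07,"wx":0,"wy":0,"wz":0,"gripper":0.5},{"dx":0,"dy":0,"dz":-0.11,"wx":0,"wy":0,"wz":0,"gripper":0.5},{"dx":0,"dy":0,"dz":-0.145,"wx":0,"wy":0,"wz":0,"gripper":0.5},{"dx":0,"dy":0,"dz":-0.17,"wx":0,"wy":0,"wz":0,"gripper":0.5}]'
python3 - <<'E'
from h import *
a=manip.camera("scene")[150:380,150:400]; cv2.imwrite("pics/s1.png",cv2.resize(a,None,fx=2.6,fy=2.6,interpolation=cv2.INTER_CUBIC))
p=manip.read_state()["eef_pos"]; print(p)
b=proj("scene",[p,world([471.5,164.5,-.7925,-.025],[[0,0,90]])[0]]); print((b-[150,150])*2.6)
E
```

```text
clock: 2.18
eef_pos: [470.5, 163.1, 445.1]
eef_rot: [-3.141, -0.0, 2.344]
wrist_force: [-1.1, -0.6, -0.1]
finger_gap: 46.9
finger_force: 0.0
clock: 2.6
eef_pos: [469.1, 160.8, 271.9]
eef_rot: [-3.139, -0.002, 2.343]
wrist_force: [0.4, 0.1, -0.7]
finger_gap: 47.1
finger_force: 0.0
[468.16241934 160.47019448 268.23340142]
[[277.57366613 255.28623346]
 [279.54637574 299.78014569]]
```

View pics/s1.png

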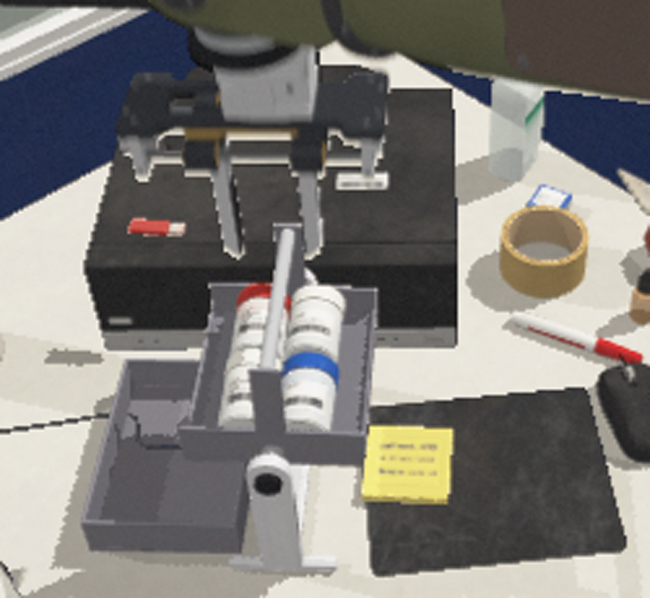

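```bash
python3 -m inch '[{"dx":0,"dy":0,"dz":-0.02,"wx":0,"wy":0,"wz":0,"gripper":0.5},{"dx":0,"dy":0,"dz":-0.04,"wx":0,"wy":0,"wz":0,"gripper":0.5},{"dx":0,"dy":0,"dz":-0.06,"wx":0,"wy":0,"wz":0,"gripper":0.5},{"dx":0,"dy":0,"dz":-0.072,"wx":0,"wy":0,"wz":0,"gripper":0.5},{"dx":0,"dy":0,"dz":-0.072,"wx":0,"wy":0,"wz":0,"gripper":0.5}]'
python3 -m inch '[{"dx":0,"dy":0,"dz":0,"wx":0,"wy":0,"wz":0,"gripper":0.35},{"dx":0,"dy":0,"dz":0,"wx":0,"wy":0,"wz":0,"gripper":0.3},{"dx":0,"dy":0,"dz":0,"wx":0,"wy":0,"wz":0,"gripper":0.25},{"dx":0,"dy":0,"dz":0,"wx":0,"wy":0,"wz":0,"gripper":0.22},{"dx":0,"dy":0,"dz":0,"wx":0,"wy":0,"wz":0,"gripper":0.2}]'
```

```text
clock: 3.07
eef_pos: [469.5, 160.8, 202.0]
eef_rot: [-3.139, -0.002, 2.343]
wrist_force: [-1.0, -0.3, 0.3]
finger_gap: 47.4
finger_force: 0.0
clock: 3.48
eef_pos: [470.4, 161.0, 204.1]
eef_rot: [3.141, 0.0, 2.343]
wrist_force: [0.3, 0.4, -0.0]
finger_gap: 20.0
finger_force: 0.0
```

```bash
python3 -m inch '[{"dx":0,"dy":0,"dz":0,"wx":0,"wy":0,"wz":0,"gripper":0.15},{"dx":0,"dy":0,"dz":0,"wx":0,"wy":0,"wz":0,"gripper":0.1},{"dx":0,"dy":0,"dz":0,"wx":0,"wy":0,"wz":0,"gripper":0.05},{"dx":0,"dy":0,"dz":0,"wx":0,"wy":0,"wz":0,"gripper":0},{"dx":0,"dy":0,"dz":0,"wx":0,"wy":0,"wz":0,"gripper":0}]' 15
python3 - <<'E'
import numpy as np
q=np.array([471.5,164.5]);u=np.array([.713,.701])
from cell import manip
s=manip.read_state()
print(s["eef_pos"],s["wrist_force"],(s["eef_pos"][:2]-q)@u)
c0=np.array([0,90])
for t in np.arange(0,1.01,.05): 
    d=90*np.sin(t); print(round(t,2),(d*u/1000).round(4),round(-90*(1-np.cos(t))/1000,4))
E
```

```text
clock: 3.9
eef_pos: [470.5, 161.1, 203.9]
eef_rot: [3.141, 0.0, 2.343]
wrist_force: [2.2, 2.6, 4.3]
finger_gap: 11.3
finger_force: 15.0
[470.45151319 161.12863028 203.85057097] [2.18713805 2.60876357 4.28001437] -3.1109012643085197
0.0 [0. 0.] -0.0
0.05 [0.0032 0.0032] -0.0001
0.1 [0.0064 0.0063] -0.0004
0.15 [0.0096 0.0094] -0.001
0.2 [0.0127 0.0125] -0.0018
0.25 [0.0159 0.0156] -0.0028
0.3 [0.019  0.0186] -0.004
0.35 [0.022  0.0216] -0.0055
0.4 [0.025  0.0246] -0.0071
0.45 [0.0279 0.0274] -0.009
0.5 [0.0308 0.0302] -0.011
0.55 [0.0335 0.033 ] -0.0133
0.6 [0.0362 0.0356] -0.0157
0.65 [0.0388 0.0382] -0.0184
0.7 [0.0413 0.0406] -0.0212
0.75 [0.0437 0.043 ] -0.0241
0.8 [0.046  0.0453] -0.0273
0.85 [0.0482 0.0474] -0.0306
0.9 [0.0503 0.0494] -0.0341
0.95 [0.0522 0.0513] -0.0376
1.0 [0.054  0.0531] -0.0414
```

```bash
python3 -m inch '[{"dx":0.0054,"dy":0.0054,"dz":0,"wx":0,"wy":0,"wz":0,"gripper":0},{"dx":0.0086,"dy":0.0085,"dz":-0.0004,"wx":0,"wy":0,"wz":0,"gripper":0},{"dx":0.0118,"dy":0.0116,"dz":-0.001,"wx":0,"wy":0,"wz":0,"gripper":0},{"dx":0.0149,"dy":0.0147,"dz":-0.0018,"wx":0,"wy":0,"wz":0,"gripper":0},{"dx":0.0181,"dy":0.0178,"dz":-0.0028,"wx":0,"wy":0,"wz":0,"gripper":0}]'
```

```text
clock: 4.32
eef_pos: [488.3, 178.5, 200.4]
eef_rot: [-3.14, 0.0, 2.343]
wrist_force: [-0.4, -4.2, 3.2]
finger_gap: 11.2
finger_force: 15.0
```

```bash
python3 -m inch '[{"dx":0.0031,"dy":0.003,"dz":-0.0012,"wx":0,"wy":0,"wz":0,"gripper":0},{"dx":0.0061,"dy":0.006,"dz":-0.0027,"wx":0,"wy":0,"wz":0,"gripper":0},{"dx":0.0091,"dy":0.009,"dz":-0.0043,"wx":0,"wy":0,"wz":0,"gripper":0},{"dx":0.012,"dy":0.0118,"dz":-0.0062,"wx":0,"wy":0,"wz":0,"gripper":0},{"dx":0.0149,"dy":0.0146,"dz":-0.0082,"wx":0,"wy":0,"wz":0,"gripper":0}]'
python3 -m inch '[{"dx":0.0022,"dy":0.0022,"dz":-0.0018,"wx":0,"wy":0,"wz":0,"gripper":0},{"dx":0.0044,"dy":0.0043,"dz":-0.0037,"wx":0,"wy":0,"wz":0,"gripper":0},{"dx":0.0065,"dy":0.0064,"dz":-0.0058,"wx":0,"wy":0,"wz":0,"gripper":0},{"dx":0.0085,"dy":0.0084,"dz":-0.0079,"wx":0,"wy":0,"wz":0,"gripper":0},{"dx":0.0105,"dy":0.0104,"dz":-0.0102,"wx":0,"wy":0,"wz":0,"gripper":0}]'
python3 - <<'E'
from h import *
a=manip.camera("scene")[190:380,170:370]; cv2.imwrite("pics/s2.png",cv2.resize(a,None,fx=3,fy=3,interpolation=cv2.INTER_CUBIC))
E
```

```text
clock: 4.73
eef_pos: [503.4, 193.6, 192.2]
eef_rot: [-3.141, -0.0, 2.343]
wrist_force: [-1.2, -4.0, 1.1]
finger_gap: 11.6
finger_force: 15.0
clock: 5.15
eef_pos: [513.8, 204.0, 182.1]
eef_rot: [3.142, 0.0, 2.343]
wrist_force: [-1.1, -4.7, 2.2]
finger_gap: 11.4
finger_force: 15.0
```

View pics/s2.png

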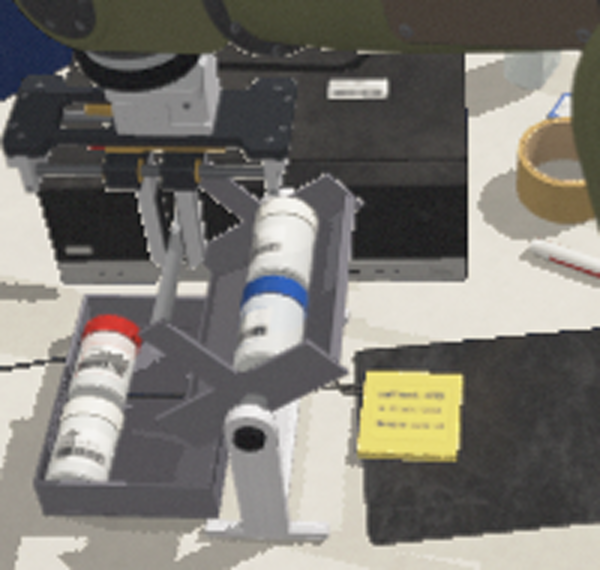

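```bash
python3 -m inch '[{"dx":0,"dy":0,"dz":0,"wx":0,"wy":0,"wz":0,"gripper":0},{"dx":0,"dy":0,"dz":0,"wx":0,"wy":0,"wz":0,"gripper":0},{"dx":0,"dy":0,"dz":0,"wx":0,"wy":0,"wz":0,"gripper":0},{"dx":0,"dy":0,"dz":0,"wx":0,"wy":0,"wz":0,"gripper":0},{"dx":0,"dy":0,"dz":0,"wx":0,"wy":0,"wz":0,"gripper":0}]'
python3 -m inch '[{"dx":-0.002,"dy":-0.002,"dz":0.0023,"wx":0,"wy":0,"wz":0,"gripper":0},{"dx":-0.004,"dy":-0.004,"dz":0.0044,"wx":0,"wy":0,"wz":0,"gripper":0},{"dx":-0.0061,"dy":-0.006,"dz":0.0065,"wx":0,"wy":0,"wz":0,"gripper":0},{"dx":-0.0083,"dy":-0.0082,"dz":0.0084,"wx":0,"wy":0,"wz":0,"gripper":0},{"dx":-0.0105,"dy":-0.0104,"dz":0.0102,"wx":0,"wy":0,"wz":0,"gripper":0}]'
python3 -m inch '[{"dx":-0.0029,"dy":-0.0028,"dz":0.002,"wx":0,"wy":0,"wz":0,"gripper":0},{"dx":-0.0058,"dy":-0.0056,"dz":0.0039,"wx":0,"wy":0,"wz":0,"gripper":0},{"dx":-0.0088,"dy":-0.0086,"dz":0.0055,"wx":0,"wy":0,"wz":0,"gripper":0},{"dx":-0.0118,"dy":-0.0116,"dz":0.007,"wx":0,"wy":0,"wz":0,"gripper":0},{"dx":-0.0149,"dy":-0.0146,"dz":0.0082,"wx":0,"wy":0,"wz":0,"gripper":0}]'
python3 -m inch '[{"dx":-0.0032,"dy":-0.0031,"dz":0.001,"wx":0,"wy":0,"wz":0,"gripper":0},{"dx":-0.0063,"dy":-0.0062,"dz":0.0018,"wx":0,"wy":0,"wz":0,"gripper":0},{"dx":-0.0095,"dy":-0.0093,"dz":0.0024,"wx":0,"wy":0,"wz":0,"gripper":0},{"dx":-0.0127,"dy":-0.0124,"dz":0.0027,"wx":0,"wy":0,"wz":0,"gripper":0},{"dx":-0.0159,"dy":-0.0156,"dz":0.0028,"wx":0,"wy":0,"wz":0,"gripper":0}]'
python3 - <<'E'
from h import *
p=manip.read_state()["eef_pos"]; print((p[:2]-[471.5,164.5])@[.713,.701])
for n,c in(("scene",(190,170)),("top",(150,170))):
  a=manip.camera(n)[c[0]:c[0]+190,c[1]:c[1]+200]; cv2.imwrite(f"pics/{n}3.png",cv2.resize(a,None,fx=3,fy=3,interpolation=cv2.INTER_CUBIC))
E
```

```text
clock: 5.62
eef_pos: [513.6, 203.8, 182.2]
eef_rot: [3.142, -0.0, 2.343]
wrist_force: [2.3, -1.0, -3.3]
finger_gap: 11.1
finger_force: 15.0
clock: 6.03
eef_pos: [502.9, 193.3, 192.8]
eef_rot: [3.141, -0.0, 2.343]
wrist_force: [2.3, 2.1, -3.0]
finger_gap: 11.6
finger_force: 15.0
clock: 6.45
eef_pos: [488.3, 179.0, 201.7]
eef_rot: [3.139, 0.0, 2.343]
wrist_force: [1.7, 5.9, 4.3]
finger_gap: 11.1
finger_force: 15.0
clock: 6.87
eef_pos: [472.3, 163.2, 204.3]
eef_rot: [3.14, 0.0, 2.343]
wrist_force: [1.9, 4.9, 2.6]
finger_gap: 11.5
finger_force: 15.0
-0.3726366485073146
```

View pics/scene3.png

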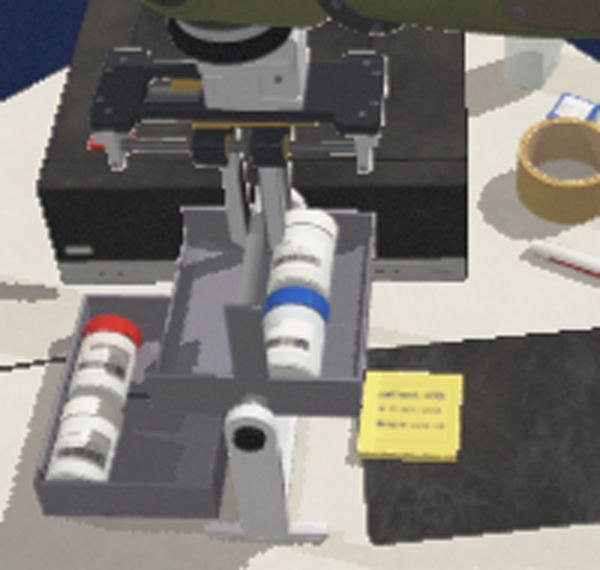

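```bash
python3 -m inch '[{"dx":0,"dy":0,"dz":0,"wx":0,"wy":0,"wz":0,"gripper":0.15},{"dx":0,"dy":0,"dz":0,"wx":0,"wy":0,"wz":0,"gripper":0.2},{"dx":0,"dy":0,"dz":0,"wx":0,"wy":0,"wz":0,"gripper":0.3},{"dx":0,"dy":0,"dz":0,"wx":0,"wy":0,"wz":0,"gripper":0.4},{"dx":0,"dy":0,"dz":0,"wx":0,"wy":0,"wz":0,"gripper":0.45}]'
python3 -m inch '[{"dx":0,"dy":0,"dz":0.01,"wx":0,"wy":0,"wz":0,"gripper":0.45},{"dx":0,"dy":0,"dz":0.04,"wx":0,"wy":0,"wz":0,"gripper":0.45},{"dx":0,"dy":0,"dz":0.08,"wx":0,"wy":0,"wz":0,"gripper":0.45},{"dx":0,"dy":0,"dz":0.12,"wx":0,"wy":0,"wz":0,"gripper":0.45},{"dx":0,"dy":0,"dz":0.14,"wx":0,"wy":0,"wz":0,"gripper":0.45}]'
python3 - <<'E'
from h import *
a=manip.camera("scene")[225:375,170:340]; cv2.imwrite("pics/s4.png",cv2.resize(a,None,fx=4,fy=4,interpolation=cv2.INTER_CUBIC))
E
```

```text
clock: 7.38
eef_pos: [472.3, 163.1, 203.2]
eef_rot: [-3.141, -0.0, 2.343]
wrist_force: [0.3, -0.2, 0.5]
finger_gap: 35.4
finger_force: 0.0
clock: 7.8
eef_pos: [472.6, 163.2, 349.0]
eef_rot: [3.137, 0.003, 2.343]
wrist_force: [-1.1, 0.4, 0.2]
finger_gap: 42.4
finger_force: 0.0
```

View pics/s4.png

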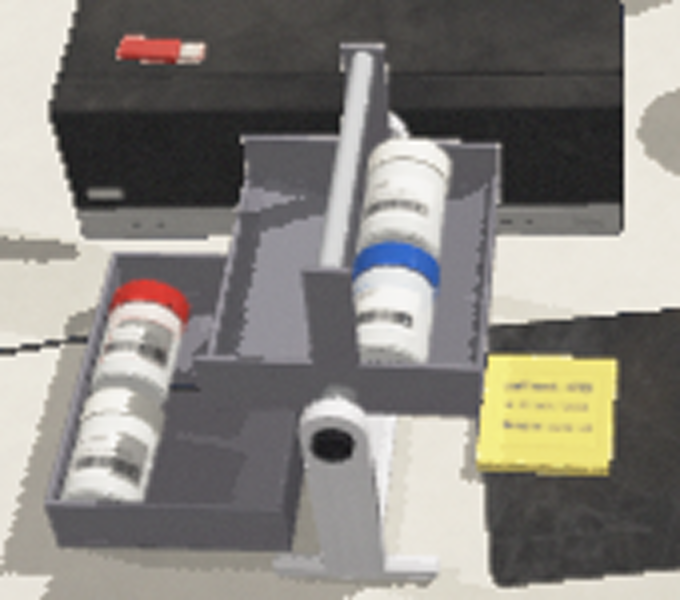

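Run:
```python
from h import *
q=[471.5,164.5,-.7925,-.0]
f=lambda P,t=0:((proj("scene",world([*q[:3],t],P))-[170,225])*4).round()
print("hub",f([(-105,0,0),(-110,0,0)]).tolist(),"bar t=-.05,0,.05",[f([(-75,0,90),(75,0,90)],t).tolist() for t in(-.05,0,.05)])
print("feet",f([(-103,45,-130),(-103,-45,-130)]).tolist())
```

```text
hub [[339.0, 438.0], [338.0, 446.0]] bar t=-.05,0,.05 [[[338.0, 276.0], [370.0, 59.0]], [[328.0, 276.0], [361.0, 59.0]], [[319.0, 276.0], [353.0, 59.0]]]
feet [[281.0, 573.0], [445.0, 575.0]]
```

Run:
```python
from h import *
q=[473.6,166.6,-.7925]
f=lambda n,P,t:(proj(n,world([*q,t],P)))
i=lambda n,o,s,P,t:((f(n,P,t)-o)*s).round().tolist()
for t in(-.1,-.05,0,.05):
  print(t,i("scene",[170,225],4,[(-79,72,26),(-79,-72,26),(79,72,26),(79,-72,26),(-79,12,98),(-79,-12,98)],t))
```

```text
-0.1 [[195.0, 354.0], [483.0, 375.0], [242.0, 127.0], [500.0, 147.0], [315.0, 270.0], [365.0, 274.0]]
-0.05 [[192.0, 358.0], [481.0, 370.0], [240.0, 131.0], [498.0, 142.0], [304.0, 270.0], [355.0, 273.0]]
0 [[191.0, 363.0], [478.0, 366.0], [239.0, 135.0], [495.0, 138.0], [294.0, 271.0], [345.0, 271.0]]
0.05 [[189.0, 367.0], [475.0, 361.0], [237.0, 140.0], [492.0, 133.0], [284.0, 272.0], [334.0, 271.0]]
```

```bash
python3 -c "
from cell import manip
print(manip.sign_off())"
```

```text
the job is handed in; nothing more can be done
None
```

The job is handed in, and no verdict came back. The tray-side jars lie in the catch tray and the other two are still in their own bay. The caddy is within about 0.05 rad of level by my image measurements, and the gripper has let go and is clear above it.

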